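# Set out the receipt-writing things from the overnight pile

### The job

Get the stall ready to write receipts: take the overnight pile apart from the top down, one thing at a time, and set each thing down, without dropping it, flat in its own fitted tray: the stamp upright in the small red-felted stand, the marker in the long pen trough, the ink pad in the blue-felted tray and the receipt book in the green-felted one. Never tip the stamp over, and leave the call bell and the red toy block where they stand.

Things in the scene. Friction and masses are not known exactly. Their poses are not given: they have to be found in the camera images.
- stamp: Shop stamp, stands on its dark red foot: foot 24 mm (x) by 36 mm (y) by 22 mm high, then a round wooden handle up to 24 mm thick from 22 to 66 mm above the underside; 40 g. At the start it stands on the ink pad beside the marker. Origin: centre of its underside, z up.
- marker: Black felt marker lying flat, 14 mm wide (x), 130 mm long (y), 13 mm high; 16 g. At the start it lies on the ink pad beside the stamp, its long axis nearly along the pad's, its axis about 30 mm from the middle of the stamp. Origin: centre of its underside.
- ink_pad: Closed dark blue ink pad tin, 54 mm (x) by 87 mm (y) by 16.5 mm high, about 60 g. At the start it lies on the receipt book. Origin: centre of its underside.
- receipt_book: Closed hardback receipt book, rigid, green covers, black spine tape and a blank cream label: 66 mm (x) by 118 mm (y) by 20 mm high, about 0.2 kg. At the start it is the lowest of the pile and lies on the table. Origin: centre of its underside.
- stamp_stand: Beech tray fixed to the table; felt floor 5 mm above its underside; walls lean outward as a lead-in. Origin: centre of the underside, y along the longer side. Smallest holder, nearly square, dark red felt, floor 33 mm (x) by 45 mm (y), walls 14 mm high all round (top 18 mm above the table), about 53 by 65 mm outside. For the stamp, its foot's long side along y.
- pen_tray: Beech tray fixed to the table; felt floor 5 mm above its underside; walls lean outward as a lead-in. Origin: centre of the underside, y along its length. Long narrow trough, dark grey felt, floor 22 mm (x) by 138 mm (y), walls 9 mm high (top 13 mm above the table); long walls cut away over the middle 56 mm for the fingers, about 42 by 158 mm outside. For the marker.
- pad_tray: Beech tray fixed to the table; felt floor 5 mm above its underside; walls lean outward as a lead-in. Origin: centre of the underside, y along the longer side. Middle-sized tray, dark blue felt, floor 62 mm (x) by 95 mm (y), walls 10 mm high (top 14 mm above the table); long walls cut away over the middle 54 mm for the fingers, about 82 by 115 mm outside. For the ink pad.
- book_tray: Beech tray fixed to the table; felt floor 5 mm above its underside; walls lean outward as a lead-in. Origin: centre of the underside, y along the longer side. Largest tray, dark green felt, floor 74 mm (x) by 126 mm (y), walls 11 mm high (top 15 mm above the table); long walls cut away over the middle 58 mm for the fingers, about 94 by 146 mm outside. For the receipt book.
- call_bell: Loose counter bell, silver dome on a black foot, 77 mm across, 58 mm high; a bystander near the trays. Origin: centre of its underside.
- red_block: Loose red wooden toy block, a 35 mm cube, a bystander between the trays. Origin: centre of its underside.
Things that resemble listed ones, but are neither listed nor needed, are in the scene too. There is more than one size of the stamp; the job needs the larger.

How it is judged:
At the end, for the whole second after the job is handed in: stamp, marker, ink pad and receipt book each rest on the floor of their own tray (centres within 10 mm, underside within 2.5 mm of the felt, right way up, within 0.08 rad of level), at rest; call bell and red block within 2 cm of where they stood (horizontal distance between stamp and stamp_stand below 0.01 m and z of stamp in the frame of stamp_stand below 0.0075 m and angle between each of stamp, marker, ink_pad, receipt_book's own z axis and vertical below 0.08 rad and linear speed of each of stamp, marker, ink_pad, receipt_book below 0.02 m/s and horizontal distance between marker and pen_tray below 0.01 m and z of marker in the frame of pen_tray below 0.0075 m and horizontal distance between ink_pad and pad_tray below 0.01 m and z of ink_pad in the frame of pad_tray below 0.0075 m and horizontal distance between receipt_book and book_tray below 0.01 m and z of receipt_book in the frame of book_tray below 0.0075 m and distance of each of call_bell, red_block from where it was at the start of the episode below 0.02 m); the robot touches nothing.
It fails at once if a lower thing of the pile is taken or pushed more than 3 cm away while something still lies on it ((contact force between ink_pad and receipt_book above 0.05 N and distance of receipt_book from where it was at the start of the episode above 0.03 m) or (contact force between any of stamp, marker and ink_pad above 0.05 N and distance of ink_pad from where it was at the start of the episode above 0.03 m)).
It fails at once if the stamp is tipped over (leans more than 0.6 rad) (angle between stamp's own z axis and vertical above 0.6 rad).
It fails at once if a thing is dropped or thrown: it moves faster than 0.7 m/s with no finger on it (a fall of more than about 25 mm) ((linear speed of stamp above 0.7 m/s and contact force between stamp and the fingers below 0.02 N) or (linear speed of marker above 0.7 m/s and contact force between marker and the fingers below 0.02 N) or (linear speed of ink_pad above 0.7 m/s and contact force between ink_pad and the fingers below 0.02 N) or (linear speed of receipt_book above 0.7 m/s and contact force between receipt_book and the fingers below 0.02 N)).
It fails at once if the call bell or the red block is pushed more than 2 cm from where it stood (distance of any of call_bell, red_block from where it was at the start of the episode above 0.02 m).
It also fails if it takes over 99 s, if anything falls off the work surface, if the arm or the gripper's body presses on something with over 40 N, if the wrist force passes 120 N, or if a joint passes its speed limit or range.

### The arm

A 6-joint arm with a two-finger parallel gripper is mounted at the origin on the work surface; the furniture and walls round the work are solid. World frame = base frame: x ahead of the robot, y to its left, z up, the work surface at z = 0. Lengths are in m, angles in rad, forces in N, time in s.
With the tool pointing down it reaches from about 0.325 to 0.9 m from the base axis. Payload 3.5 kg.
Tool frame: the origin (TCP) lies at the very end of the fingers, on their centre line; the grasp point (between the pads) lies 19 mm behind it; z points along the fingers, y is the line along which they close (so a half turn about z gives the same grasp; the last joint's range is limited). The gripper opens to 85 mm and grips with 20 to 120 N. Pads are 22 mm wide; open, the fingers measure 114 mm over their backs; the gripper's body (76 mm by 85 mm) begins 54 mm behind the grasp point. The pads swing forward as they close: fully open they stand 13 mm farther back than shut.
Start: joints at [-0.103, 0.276, -0.026, 1.268, 0, 1.467], TCP at [0.625, -0, 0.231] pointing down, gripper open.
Joint ranges: [-3.12, 3.12], [-0.85, 1.88], [-1.08, 1.24], [-1.95, 2.15], [-1.57, 1.53], [-3.14, 3.14]. Speed limits (rad/s): [2.57, 2.57, 3.14, 3.14, 3.14, 3.14].

### API

Orientations are given as a unit quaternion [w, x, y, z].
In Python, from workcell import readout, vision, bot gives the robot as it stands.
- The arm moves only by the tool move_arm, never from a script. Its arguments are lists of equal length, an entry for each row: "claw": the opening, from -1 (shut) to 1 (fully open); "translation": the shift along the tool's x, y, z in cm, a list of three; "rot": the turn, a rotation vector about the tool's x, y, z in rad, a list of three. In form: {"claw": [claw, ...], "translation": [[dx, dy, dz], ...], "rot": [[ax, ay, az], ...]}. A call has 1 to 12 rows; each row is the pose to reach, as a shift and turn from the pose commanded when the call began, along the tool's axes at that moment; what a row does not reach only later rows make up. A row lasts 1/12 s, in which the tool goes at most 41.7 mm and 7.16 degrees, less where a joint would pass 70% of its speed; a pose out of reach is approached as far as the arm can. A call with a gripper value outside its range is refused whole. The fingers move at their own pace and stop on an object; "force" is the grip in N (left out, the last holds). Time passes only in rows, so rows that repeat a pose let the fingers close. It gives the time, the measured TCP pose, the force, the opening and the grip force at its end, in the units of the state.
- readout.read_state(): the state, without advancing time (a new reading comes with each control period).
- vision.capture(name): name is "scene" or "side" or "wrist"; returns the picture (384x512x3 uint8, blue, green, red); there is no depth.
- vision.camera_model(name): a dict with "K" (3x3 intrinsics, pixels), "dist" ([k1, k2, p1, p2, k3] as OpenCV has them; the pictures are not rectified), "cam_to_world" (4x4, takes a point from camera to world coordinates). Camera axes: x right, y down, z forward; pixel columns grow to the right and rows downward; lengths in m; the calibration is good to about 2 mm. A picture is of the moment at which its call begins: read the wrist's pose just before it. camera_model takes no time and is no camera call; for the wrist camera it gives the pose at the moment of the call.
- bot.sign_off(): hands the job in; it is judged then, once.
The state is a dict: "time": time; "qpos": joint angles; "dq": joint speeds; "effort": joint torques, N m; "tool_pos": TCP position; "tcp_rot": TCP orientation; "force": force on the tool from outside, world axes, zero at the start; "torque": the same for the moment, N m; "opening": finger opening in m; "finger_force": force on a finger pad.
Only numpy, scipy, OpenCV 4.12 (cv2) and the standard library are available. Lean on these libraries where they do the work, as an engineer would, in place of code of your own. Each camera call takes 0.05 s, during which the arm holds its last target. There are 200 camera calls.

## Working session

There is one attempt and no reset: what is moved stays moved. The work goes in short steps, Python scripts to look and compute and a tool call to move; the robot and the scene stay as the last step left them, time stands still between calls to the robot, and variables do not carry over. Pictures are saved under pics/ and viewed, at most 14 in all, crops included, and the job is handed in when it is done.

Besides the shell and the picture viewer there is one more tool, called after ">>>" as name(argument=value, ...) on one line, values as JSON. move_arm: Moves the arm, as the interface text tells. Its arguments: {"type":"object","properties":{"claw":{"type":"array"},"translation":{"type":"array"},"rot":{"type":"array"},"force":{"type":"number"}},"required":["claw","translation","rot"]}

```bash
mkdir -p pics; python3 - <<'E'
from workcell import readout, vision, bot
import cv2
s=readout.read_state(); print({k:s[k] for k in('time','tool_pos','tcp_rot','opening')})
for n in('scene','side','wrist'):
    m=vision.camera_model(n); print(n,m['K'],m['dist'],m['cam_to_world'])
    cv2.imwrite(f'pics/{n}0.png',vision.capture(n))
E
```

```text
{'time': 0.0, 'tool_pos': array([6.24238869e-01, 5.14774359e-05, 2.30166186e-01]), 'tcp_rot': array([-8.45664108e-04,  7.07103556e-01,  7.07109162e-01, -6.91238405e-04]), 'opening': 0.08540702056813815}
scene [[349.0587258    0.         258.93495438]
 [  0.         349.0587258  192.78003016]
 [  0.           0.           1.        ]] [-0.05799542  0.          0.          0.          0.        ] [[-7.80262644e-01 -4.78663271e-01  4.02581270e-01  2.31780019e-01]
 [-6.25451328e-01  5.96196397e-01 -5.03349274e-01  3.27938771e-01]
 [ 9.17307001e-04 -6.44539625e-01 -7.64570356e-01  7.01276227e-01]
 [ 0.00000000e+00  0.00000000e+00  0.00000000e+00  1.00000000e+00]]
side [[473.32310991   0.         252.40851247]
 [  0.         473.32310991 192.54271175]
 [  0.           0.           1.        ]] [-0.09700647  0.          0.          0.          0.        ] [[-0.91148818 -0.14041451  0.38661747  0.17905863]
 [-0.41103401  0.34635983 -0.8432591   0.70567942]
 [-0.01550295 -0.92753363 -0.37341803  0.40358537]
 [ 0.          0.          0.          1.        ]]
wrist [[295.06343931   0.         255.73628141]
 [  0.         295.06343931 190.96002941]
 [  0.           0.           1.        ]] [-0.00213994  0.          0.          0.          0.        ] [[ 0.99999636 -0.00110192 -0.00246192  0.62377532]
 [-0.00181511 -0.95006928 -0.31203377  0.08001914]
 [-0.00199516  0.31203711 -0.95006782  0.37394166]
 [ 0.          0.          0.          1.        ]]
```

View pics/scene0.png

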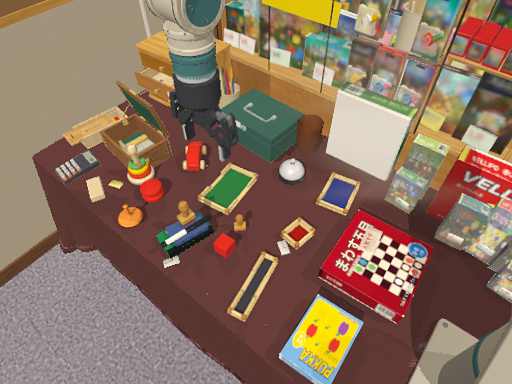

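View pics/side0.png

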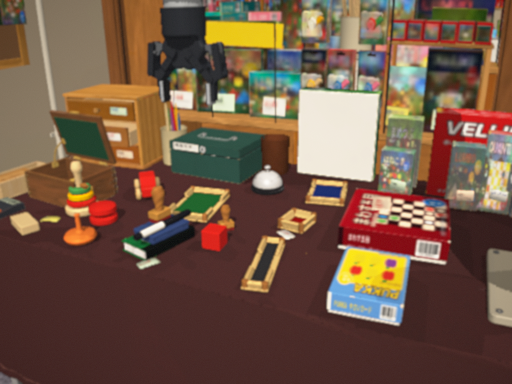

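View pics/wrist0.png

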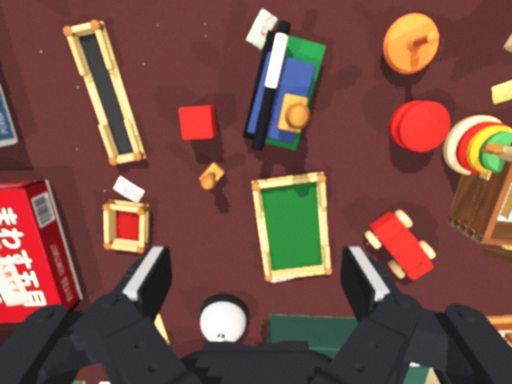

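The larger stamp is in the pile, at wrist (294,112). The small look-alike stands alone at wrist (210,176). I'll confirm with an enlarged crop.

```bash
python3 - <<'E'
import cv2,numpy as np
w=cv2.imread('pics/wrist0.png')
cv2.imwrite('pics/cropw.png',cv2.resize(w[15:165,175:375],None,fx=4,fy=4,interpolation=cv2.INTER_CUBIC))
a=cv2.resize(w[10:260,55:155],None,fx=2.4,fy=2.4,interpolation=cv2.INTER_CUBIC)
b=cv2.resize(w[165:290,240:340],None,fx=2.4,fy=2.4,interpolation=cv2.INTER_CUBIC)
s=cv2.imread('pics/scene0.png')
c=cv2.resize(s[165:222,305:370],None,fx=4.6,fy=4.6,interpolation=cv2.INTER_CUBIC)
o=np.zeros((600,545,3),np.uint8);o[:600,:240]=a;o[:300,245:485]=b;o[310:310+c.shape[0],245:245+c.shape[1]]=c
cv2.imwrite('pics/trays.png',o)
E
```

```text
(no output)
```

View pics/cropw.png

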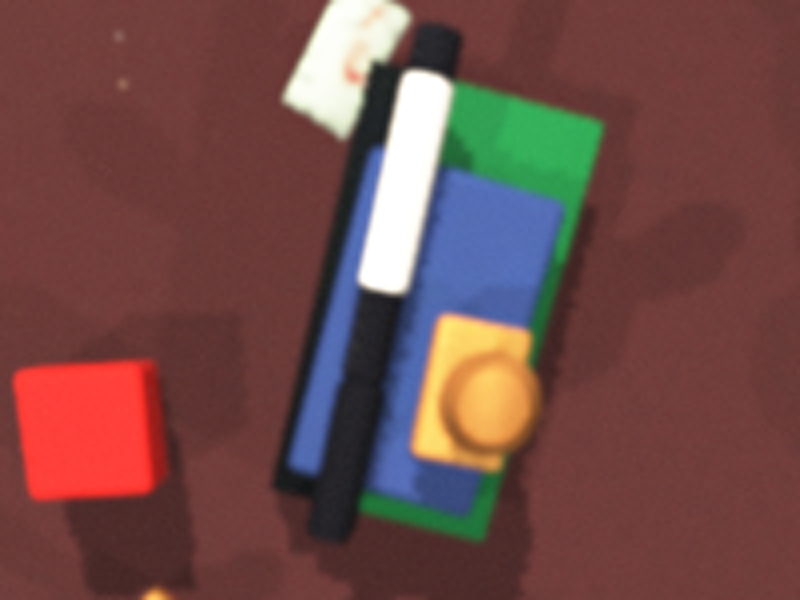

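View pics/trays.png

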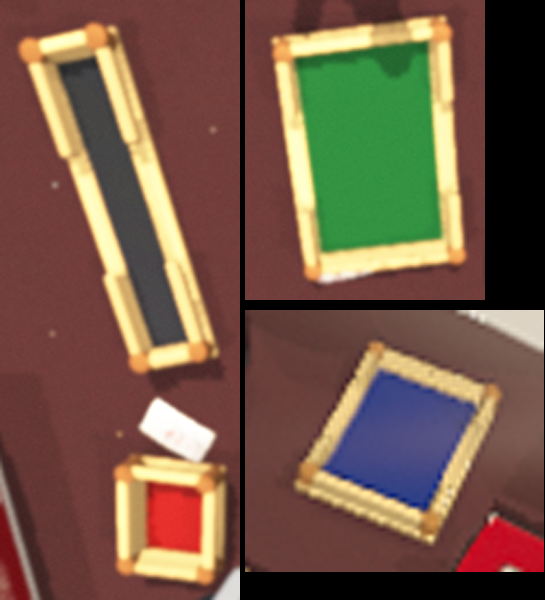

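The crop shows the larger stamp at crop (470,390) with its foot on the blue pad. The marker, black with a white band, runs (437,30)–(330,540). Below them are the pad and then the green book. The tray corner posts are readable too. Now I'll compute the poses.

```bash
cat > h.py <<'E'
import numpy as np,cv2
from workcell import readout,vision
def rays(M,px,z):
    px=np.array(px,float).reshape(-1,1,2)
    u=cv2.undistortPoints(px,M['K'],np.array(M['dist'])).reshape(-1,2)
    T=np.array(M['cam_to_world']);d=np.c_[u,np.ones(len(u))]@T[:3,:3].T;o=T[:3,3]
    return (o+d*((z-o[2])/d[:,2])[:,None])[:,:2]
def quad(name,M,px,z):
    p=rays(M,px,z);c=p.mean(0)
    e=[np.linalg.norm(p[i]-p[(i+1)%4]) for i in range(4)]
    # first side short; long axis direction = mid(2,3)-mid(0,1)
    a=(p[2]+p[3]-p[0]-p[1])/2; ang=np.degrees(np.arctan2(a[1],a[0]))
    s=(p[1]+p[2]-p[0]-p[3])/2; ang2=np.degrees(np.arctan2(s[1],s[0]))
    print(name,c.round(4),'long',round(ang,1),'short',round(ang2,1),'sides',(np.array(e)*1000).round(0))
E
python3 - <<'E'
from h import *
def cv(l,f,o,s=(0,0)): return [((x-s[0]+.5)/f-.5+o[0],(y-s[1]+.5)/f-.5+o[1]) for x,y in l]
W=vision.camera_model('wrist');S=vision.camera_model('scene')
print(W['cam_to_world'][:3,3])
quad('pen',W,cv([(30,50),(95,37),(199,351),(140,363)],2.4,(55,10)),.013)
quad('stand',W,cv([(123,473),(207,482),(206,575),(124,566)],2.4,(55,10)),.018)
quad('booktray',W,cv([(38,48),(197,33),(212,256),(68,271)],2.4,(240,165)),.015)
quad('padtray',S,cv([(132,39),(248,84),(187,212),(63,166)],4.6,(305,165)),.014)
f=lambda l:cv(l,4,(175,15))
quad('book',W,f([(375,62),(605,122),(487,540),(277,488)]),.02)
quad('pad',W,f([(375,150),(563,203),(475,515),(290,470)]),.0365)
quad('foot',W,f([(440,315),(530,330),(500,470),(412,455)]),.0585)
quad('marker',W,f([(415,28),(460,34),(350,543),(308,535)]),.043)
print('knob',rays(W,f([(492,402)]),.095))
quad('bellx',W,[(200,320),(246,320),(246,320),(200,320)],.02)
quad('block top',W,f([(15,370),(152,360),(150,490),(30,500)]),.035)
print('small stamp',rays(W,[(207,183)],0.01))
E
```

```text
[0.62383713 0.08001274 0.37408296]
pen [0.4464 0.0767] long -78.8 short 10.4 sides [ 31. 147.  32. 148.]
stand [ 0.4474 -0.0892] long -98.1 short -6.9 sides [45. 57. 46. 57.]
booktray [ 0.6735 -0.0938] long -82.6 short 6.2 sides [ 84. 137.  85. 139.]
padtray [ 0.435  -0.2583] long 100.4 short -169.4 sides [ 72. 105.  71. 109.]
book [0.6544 0.0809] long -103.6 short -13.6 sides [ 64. 118.  65. 117.]
pad [0.6506 0.0739] long -104.7 short -14.0 sides [51. 85. 54. 86.]
foot [0.661  0.0612] long -100.0 short -9.3 sides [23. 36. 24. 36.]
marker [0.638  0.0842] long -102.0 short -9.0 sides [ 11. 130.  12. 130.]
knob [[0.66177829 0.06157094]]
bellx [ 0.5743 -0.2367] long 180.0 short -0.0 sides [68.  0. 68.  0.]
block top [0.5564 0.0499] long -90.8 short 4.2 sides [38. 36. 35. 36.]
small stamp [[ 0.56025066 -0.02870743]]
```

>>> move_arm(claw=[1, 1, 1, 1, 1, 1, 1, 1, 1, 1, 1, 1], translation=[[2, 1.2, 0], [4, 2.4, 0], [6.1, 3.7, 0], [6.1, 3.7, 0], [6.1, 3.7, 3], [6.1, 3.7, 6], [6.1, 3.7, 9], [6.1, 3.7, 11], [6.1, 3.7, 13], [6.1, 3.7, 15], [6.1, 3.7, 16.5], [6.1, 3.7, 16.5]], rot=[[0, 0, 0.06], [0, 0, 0.12], [0, 0, 0.17], [0, 0, 0.17], [0, 0, 0.17], [0, 0, 0.17], [0, 0, 0.17], [0, 0, 0.17], [0, 0, 0.17], [0, 0, 0.17], [0, 0, 0.17], [0, 0, 0.17]])

```text
time: 1.15
tool_pos: [0.6581, 0.0606, 0.0618]
tcp_rot: [-0.003, 0.765, 0.645, -0.003]
force: [-0.9, 0.1, -0.8]
opening: 0.0856
finger_force: 0.0
```

```bash
cat >> h.py <<'E'
from scipy.spatial.transform import Rotation as R
def plan(*wps):
    """wps: (x,y,z,closing-axis yaw deg) -> shift cm and rz in the present tool frame"""
    s=readout.read_state();q=np.array(s['tcp_rot']);r=R.from_quat(q[[1,2,3,0]]);p=np.array(s['tool_pos'])
    yv=r.as_matrix()[:,1];yaw=np.degrees(np.arctan2(yv[1],yv[0]))
    print('t',round(s['time'],2),'tcp',p.round(4),'yaw',yaw.round(2),'tilt',np.degrees(np.arccos(-r.as_matrix()[2,2])).round(2),'open',round(s['opening'],4),'F',np.round(s['force'],2),'grip',s['finger_force'])
    for w in wps:
        d=r.inv().apply(np.array(w[:3])-p)*100
        print(w,'->',d.round(2),'rz',round(-np.radians((w[3]-yaw+90)%180-90),3))
E
python3 - <<'E'
from h import *
plan((.6614,.0614,.0635,-9.7))
im=vision.capture('wrist');cv2.imwrite('pics/w1.png',im)
E
```

```text
t 1.15 tcp [0.6581 0.0606 0.0618] yaw -9.73 tilt 0.48 open 0.0856 F [-0.94  0.05 -0.8 ] grip 0.0
(0.6614, 0.0614, 0.0635, -9.7) -> [ 0.14  0.31 -0.17] rz -0.0
```

View pics/w1.png

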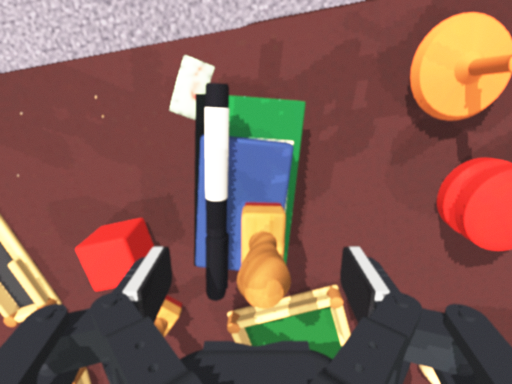

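The stamp stands between the fingers with the knob at (264,275), about 3 mm right of centre. I'll nudge and close.

>>> move_arm(claw=[1, 0, -1, -1, -1, -1, -1, -1, -1, -1], translation=[[0.1, 0.2, -0.2], [0.1, 0.2, -0.2], [0.1, 0.2, -0.2], [0.1, 0.2, -0.2], [0.1, 0.2, -0.2], [0.1, 0.2, -0.2], [0.1, 0.2, -0.2], [0.1, 0.2, -0.2], [0.1, 0.2, -0.2], [0.1, 0.2, -0.2]], rot=[[0, 0, 0], [0, 0, 0], [0, 0, 0], [0, 0, 0], [0, 0, 0], [0, 0, 0], [0, 0, 0], [0, 0, 0], [0, 0, 0], [0, 0, 0]], force=25)

```text
time: 2.03
tool_pos: [0.6644, 0.0617, 0.0689]
tcp_rot: [0.0, 0.765, 0.645, 0.0]
force: [-0.8, 0.1, 4.8]
opening: 0.0221
finger_force: 24.5
```

```bash
python3 - <<'E'
from h import *
plan((.6614,.0614,.2,-9.7),(.4474,-.0892,.12,-7.5),(.4474,-.0892,.0335,-7.5))
E
```

```text
t 2.03 tcp [0.6644 0.0617 0.0689] yaw -9.74 tilt 0.04 open 0.0221 F [-0.76  0.08  4.83] grip 24.51347905152943
(0.6614, 0.0614, 0.2, -9.7) -> [ -0.08  -0.28 -13.11] rz -0.001
(0.4474, -0.0892, 0.12, -7.5) -> [-18.54 -18.83  -5.12] rz -0.039
(0.4474, -0.0892, 0.0335, -7.5) -> [-18.54 -18.84   3.53] rz -0.039
```

>>> move_arm(claw=[-1, -1, -1, -1, -1, -1, -1, -1, -1, -1, -1, -1], translation=[[0, 0, -1], [0, 0, -3], [0, 0, -5.5], [0, 0, -8], [-2, -2, -8.5], [-4.5, -4.5, -8.5], [-7.2, -7.3, -8.5], [-10, -10, -8.5], [-12.7, -12.8, -8.5], [-15, -15.2, -8.5], [-17.2, -17.4, -8.5], [-18.5, -18.8, -8.5]], rot=[[0, 0, 0], [0, 0, 0], [0, 0, 0], [0, 0, 0], [0, 0, 0], [0, 0, -0.01], [0, 0, -0.02], [0, 0, -0.03], [0, 0, -0.04], [0, 0, -0.04], [0, 0, -0.04], [0, 0, -0.04]])

```text
time: 3.03
tool_pos: [0.4444, -0.0897, 0.1531]
tcp_rot: [-0.001, 0.752, 0.659, -0.001]
force: [-1.2, -0.2, -0.7]
opening: 0.0222
finger_force: 24.6
```

>>> move_arm(claw=[-1, -1, -1], translation=[[0, 0, 1.5], [0, 0, 3], [0, 0, 3]], rot=[[0, 0, 0], [0, 0, 0], [0, 0, 0]])

```text
time: 3.28
tool_pos: [0.4449, -0.0885, 0.1212]
tcp_rot: [-0.002, 0.752, 0.659, -0.001]
force: [-1.3, 0.3, -0.7]
opening: 0.0224
finger_force: 24.6
```

```bash
python3 - <<'E'
from h import *
plan((.4474,-.0892,.038,-7.5))
W=vision.camera_model('wrist')
im=vision.capture('wrist');s=vision.capture('scene')
o=np.hstack([im,cv2.resize(s[150:342,215:365],None,fx=2,fy=2,interpolation=cv2.INTER_CUBIC)[:384,:288]])
cv2.imwrite('pics/w2.png',o);np.savez('w2.npz',**{k:np.array(v) for k,v in W.items()})
E
```

```text
t 3.28 tcp [ 0.4449 -0.0885  0.1212] yaw -7.51 tilt 0.26 open 0.0224 F [-1.33  0.3  -0.74] grip 24.630993877945002
(0.4474, -0.0892, 0.038, -7.5) -> [-0.05  0.29  8.32] rz -0.0
```

View pics/w2.png

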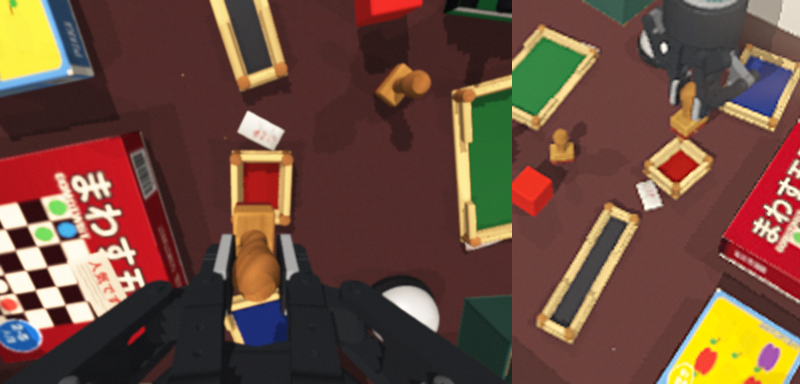

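The stamp is held upright, with its foot's far edge at (235–275, 205). The stand's rim corners are at (237,157), (287,158) and (285,218). I'll refine the offset.

```bash
python3 - <<'E'
from h import *
W=dict(np.load('w2.npz'))
e=rays(W,[(234,206),(275,205)],.111);print('foot edge',e, e.mean(0))
q=rays(W,[(237,157),(288,158),(286,218)],.018);print(q,(q[0]+q[2])/2)
plan()
E
```

```text
foot edge [[ 0.4346346  -0.06645764]
 [ 0.45740216 -0.06885828]] [ 0.44601838 -0.06765796]
[[ 0.43164509 -0.05727302]
 [ 0.47446483 -0.06382343]
 [ 0.4672086  -0.11862814]] [ 0.44942685 -0.08795058]
t 3.38 tcp [ 0.4469 -0.0887  0.1231] yaw -7.45 tilt 0.09 open 0.0218 F [ 0.31 -0.97 -0.02] grip 24.628762066131458
```

>>> move_arm(claw=[-1, -1, -1, -1, -1, -1, -1, -1, -1], translation=[[-0.15, 0.25, 0], [-0.15, 0.25, 2], [-0.15, 0.25, 4], [-0.15, 0.25, 5.5], [-0.15, 0.25, 6.8], [-0.15, 0.25, 7.6], [-0.15, 0.25, 8], [-0.15, 0.25, 8], [-0.15, 0.25, 8]], rot=[[0, 0, 0], [0, 0, 0], [0, 0, 0], [0, 0, 0], [0, 0, 0], [0, 0, 0], [0, 0, 0], [0, 0, 0], [0, 0, 0]])

```text
time: 4.13
tool_pos: [0.4506, -0.0909, 0.0439]
tcp_rot: [0.0, 0.751, 0.66, 0.0]
force: [0.5, -0.3, 0.0]
opening: 0.0222
finger_force: 24.6
```

>>> move_arm(claw=[-1, -1, -1, -1], translation=[[0, 0, 0.3], [0, 0, 0.4], [0, 0, 0.4], [0, 0, 0.4]], rot=[[0, 0, 0], [0, 0, 0], [0, 0, 0], [0, 0, 0]])

```text
time: 4.47
tool_pos: [0.45, -0.0908, 0.0396]
tcp_rot: [0.0, 0.752, 0.66, 0.0]
force: [-0.5, 0.2, -0.2]
opening: 0.0223
finger_force: 24.6
```

>>> move_arm(claw=[-1, -1, -1, -1], translation=[[0, 0, 0.1], [0, 0, 0.2], [0, 0, 0.2], [0, 0, 0.2]], rot=[[0, 0, 0], [0, 0, 0], [0, 0, 0], [0, 0, 0]])

```text
time: 4.8
tool_pos: [0.45, -0.0908, 0.0374]
tcp_rot: [0.0, 0.752, 0.66, 0.0]
force: [-0.9, 0.7, 1.2]
opening: 0.0219
finger_force: 24.7
```

>>> move_arm(claw=[-1, -1, -0.3, 0, 0.2, 0.2, 0.2, 0.2, 0.2, 0.2, 0.2, 0.2], translation=[[0, 0, 0.1], [0, 0, 0.1], [0, 0, 0.1], [0, 0, 0.1], [0, 0, 0.1], [0, 0, 0.1], [0, 0, 0], [0, 0, -1], [0, 0, -3], [0, 0, -5], [0, 0, -8], [0, 0, -11]], rot=[[0, 0, 0], [0, 0, 0], [0, 0, 0], [0, 0, 0], [0, 0, 0], [0, 0, 0], [0, 0, 0], [0, 0, 0], [0, 0, 0], [0, 0, 0], [0, 0, 0], [0, 0, 0]])

```text
time: 5.8
tool_pos: [0.4489, -0.0904, 0.1485]
tcp_rot: [-0.001, 0.752, 0.66, -0.0]
force: [0.7, -0.9, 0.2]
opening: 0.0513
finger_force: 0.0
```

```bash
python3 - <<'E'
from h import *
plan((.638,.0842,.12,-12),(.638,.0842,.039,-12))
im=vision.capture('wrist');s=vision.capture('scene')
o=np.hstack([im,cv2.resize(s[150:342,215:365],None,fx=2,fy=2,interpolation=cv2.INTER_CUBIC)[:384,:288]])
cv2.imwrite('pics/w3.png',o)
E
```

```text
t 5.8 tcp [ 0.4489 -0.0904  0.1485] yaw -7.45 tilt 0.09 open 0.0513 F [ 0.72 -0.88  0.15] grip 0.0
(0.638, 0.0842, 0.12, -12) -> [19.76 16.49  2.83] rz 0.079
(0.638, 0.0842, 0.039, -12) -> [19.76 16.5  10.93] rz 0.079
```

View pics/w3.png

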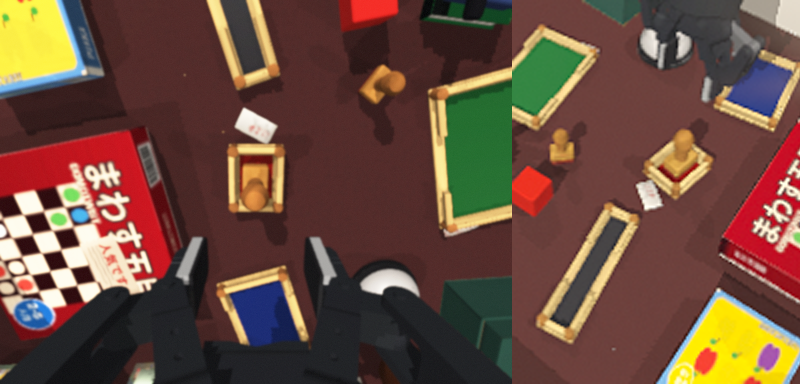

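The stamp stands upright in the red-felted stand, at (256,180). Next is the marker.

>>> move_arm(claw=[0.2, 0.2, 0.2, 0.2, 0.2, 0.2, 0.2, 0.2, 0.2, 0.2, 0.2, 0.2], translation=[[2, 1.6, 0], [4.5, 3.7, 0], [7, 5.8, 0], [9.5, 8, 0], [12, 10, 0], [14.5, 12, 0], [17, 14.2, 0], [19, 15.9, 0], [19.7, 16.5, 1], [19.7, 16.5, 3], [19.7, 16.5, 5], [19.7, 16.5, 5]], rot=[[0, 0, 0], [0, 0, 0.02], [0, 0, 0.04], [0, 0, 0.06], [0, 0, 0.08], [0, 0, 0.08], [0, 0, 0.08], [0, 0, 0.08], [0, 0, 0.08], [0, 0, 0.08], [0, 0, 0.08], [0, 0, 0.08]])

```text
time: 6.9
tool_pos: [0.6344, 0.0829, 0.092]
tcp_rot: [-0.003, 0.777, 0.629, -0.004]
force: [-1.1, -0.7, -0.5]
opening: 0.0514
finger_force: 0.0
```

```bash
python3 - <<'E'
from h import *
M=vision.camera_model('wrist')
im=vision.capture('wrist');cv2.imwrite('pics/w4.png',im);np.savez('w4.npz',**{k:np.array(v) for k,v in M.items()})
plan((.638,.0842,.039,-12))
E
```

```text
t 6.95 tcp [0.6353 0.0828 0.094 ] yaw -12.05 tilt 0.45 open 0.0509 F [-0.57 -0.06 -0.07] grip 0.0
(0.638, 0.0842, 0.039, -12) -> [0.2  0.27 5.49] rz -0.001
```

View pics/w4.png

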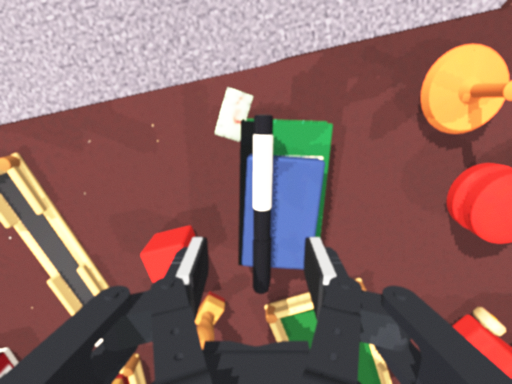

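The marker's ends are at (263,117) and (262,291), so it lies nearly parallel to the tool.

```bash
python3 - <<'E'
from h import *
M=dict(np.load('w4.npz'))
p=rays(M,[(263,117),(262,291)],.043);print(p,p.mean(0),np.degrees(np.arctan2(*(p[0]-p[1])[::-1])))
plan((*p.mean(0),.039,-12))
E
```

```text
[[0.65140931 0.14660072]
 [0.62410657 0.01842265]] [0.63775794 0.08251169] 77.9753475502008
t 6.95 tcp [0.6353 0.0828 0.094 ] yaw -12.05 tilt 0.45 open 0.0509 F [-0.57 -0.06 -0.07] grip 0.0
(np.float64(0.637757941539286), np.float64(0.08251168525305767), 0.039, -12) -> [0.03 0.28 5.5 ] rz -0.001
```

>>> move_arm(claw=[0.2, 0.2, 0.2, 0.2, 0.2, 0.2, -0.3, -1, -1, -1, -1, -1], translation=[[0.1, 0.1, 1], [0.1, 0.1, 2.5], [0.1, 0.1, 4], [0.1, 0.1, 5], [0.1, 0.1, 5.4], [0.1, 0.1, 5.4], [0.1, 0.1, 5.4], [0.1, 0.1, 5.4], [0.1, 0.1, 5.4], [0.1, 0.1, 5.4], [0.1, 0.1, 5.4], [0.1, 0.1, 5.4]], rot=[[0, 0, 0], [0, 0, 0], [0, 0, 0], [0, 0, 0], [0, 0, 0], [0, 0, 0], [0, 0, 0], [0, 0, 0], [0, 0, 0], [0, 0, 0], [0, 0, 0], [0, 0, 0]])

```text
time: 7.95
tool_pos: [0.6412, 0.0841, 0.0445]
tcp_rot: [0.001, 0.777, 0.629, 0.001]
force: [-1.2, -0.1, 4.4]
opening: 0.0129
finger_force: 25.9
```

>>> move_arm(claw=[-1, -1, -1], translation=[[0, 0, 0], [0, 0, 0], [0, 0, 0]], rot=[[0, 0, 0], [0, 0, 0], [0, 0, 0]])

```text
time: 8.2
tool_pos: [0.6413, 0.084, 0.0445]
tcp_rot: [0.001, 0.777, 0.629, 0.001]
force: [0.5, 0.2, 5.4]
opening: 0.013
finger_force: 26.0
```

```bash
python3 - <<'E'
from h import *
im=vision.capture('side');cv2.imwrite('pics/s5.png',cv2.resize(im[170:290,90:270],None,fx=4,fy=4,interpolation=cv2.INTER_CUBIC))
plan((.4464,.0767,.10,11),(.4464,.0767,.01,11))
E
```

```text
t 8.25 tcp [0.6412 0.0841 0.0445] yaw -12.03 tilt 0.12 open 0.0129 F [-0.03  0.53  5.58] grip 25.97601056098938
(0.4464, 0.0767, 0.1, 11) -> [ -4.78 -18.89  -5.59] rz -0.402
(0.4464, 0.0767, 0.01, 11) -> [ -4.78 -18.9    3.41] rz -0.402
```

View pics/s5.png

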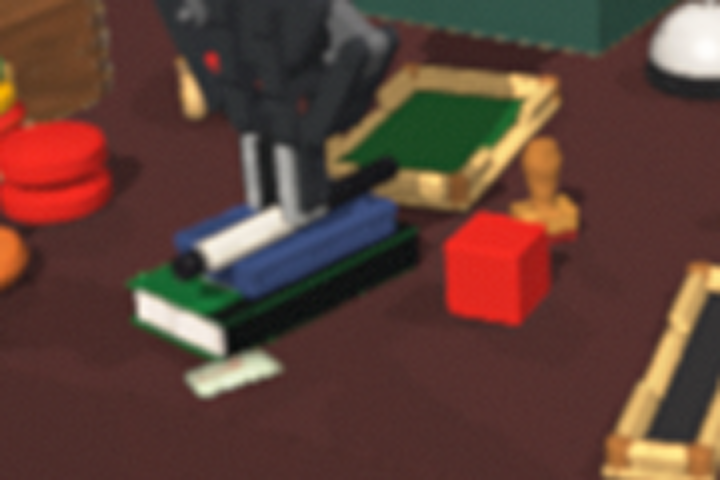

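The fingertips reach about 8 mm past the reported TCP when nearly shut, so they are resting on the pad. I'll re-grip 3 mm higher so they clear the tray sill, then lift.

>>> move_arm(claw=[-0.4, -0.4, -0.4, -0.4, -1, -1, -1, -1, -1, -1, -1, -1], translation=[[0, 0, 0], [0, 0, -0.4], [0, 0, -0.75], [0, 0, -0.75], [0, 0, -0.75], [0, 0, -0.75], [0, 0, -0.75], [0, 0, -0.75], [0, 0, -0.75], [0, 0, -1.3], [0, 0, -2.5], [0, 0, -2.5]], rot=[[0, 0, 0], [0, 0, 0], [0, 0, 0], [0, 0, 0], [0, 0, 0], [0, 0, 0], [0, 0, 0], [0, 0, 0], [0, 0, 0], [0, 0, 0], [0, 0, 0], [0, 0, 0]])

```text
time: 9.25
tool_pos: [0.6422, 0.0841, 0.0712]
tcp_rot: [0.001, 0.777, 0.629, 0.002]
force: [0.6, 0.6, 0.0]
opening: -0.0001
finger_force: 0.0
```

```bash
python3 - <<'E'
from h import *
plan((.4464,.0767,.10,11),(.4464,.0767,.0155,11))
E
```

```text
t 9.25 tcp [0.6422 0.0841 0.0712] yaw -12.03 tilt 0.25 open -0.0001 F [0.64 0.58 0.03] grip 0.0
(0.4464, 0.0767, 0.1, 11) -> [ -4.8  -18.98  -2.96] rz -0.402
(0.4464, 0.0767, 0.0155, 11) -> [ -4.81 -19.01   5.49] rz -0.402
```

The grip closed empty, so it slid off the rounded top and the tips were really only at the marker's upper half. I'll look again.

>>> move_arm(claw=[0.1, 0.1, 0.1, 0.1, 0.1], translation=[[0, 0, -1], [0, 0, -2], [0, 0, -2], [0, 0, -2], [0, 0, -2]], rot=[[0, 0, 0], [0, 0, 0], [0, 0, 0], [0, 0, 0], [0, 0, 0]])

```text
time: 9.67
tool_pos: [0.6402, 0.084, 0.0886]
tcp_rot: [0.0, 0.777, 0.629, 0.0]
force: [-0.1, 0.3, 0.2]
opening: 0.0473
finger_force: 0.0
```

```bash
python3 - <<'E'
from h import *
M=vision.camera_model('wrist')
im=vision.capture('wrist');np.savez('w6.npz',**{k:np.array(v) for k,v in M.items()})
s=vision.capture('side')
o=np.hstack([cv2.resize(im[90:310,200:360],None,fx=2.4,fy=2.4,interpolation=cv2.INTER_CUBIC),cv2.resize(s[170:290,100:235],None,fx=3,fy=3,interpolation=cv2.INTER_CUBIC)[:360].copy().repeat(1,0) if 0 else np.pad(cv2.resize(s[170:290,100:235],None,fx=3,fy=3,interpolation=cv2.INTER_CUBIC),((0,168),(0,0),(0,0)))])
cv2.imwrite('pics/w6.png',o);print(o.shape)
plan()
E
```

```text
(528, 789, 3)
t 9.77 tcp [0.6397 0.084  0.0878] yaw -12.03 tilt 0.06 open 0.0468 F [-0.55  0.86  0.26] grip 0.0
```

View pics/w6.png

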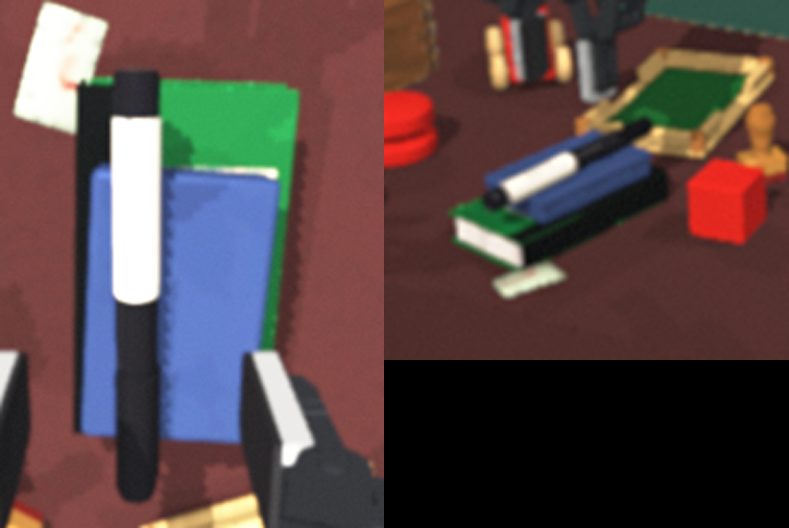

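The marker still lies on the pad, with its ends at crop (137,72) and (137,500). I'll grip it lower.

```bash
python3 - <<'E'
from h import *
M=dict(np.load('w6.npz'))
f=lambda l:[((x+.5)/2.4-.5+200,(y+.5)/2.4-.5+90) for x,y in l]
p=rays(M,f([(137,72),(137,500)]),.043);print(p.mean(0),np.degrees(np.arctan2(*(p[0]-p[1])[::-1])))
plan((*p.mean(0),.038,-12))
quad('pad',M,f([(95,170),(278,180),(262,442),(85,435)]),.0365)
E
```

```text
[0.6396517  0.08197242] 77.92797595169077
t 9.77 tcp [0.6397 0.084  0.0878] yaw -12.03 tilt 0.06 open 0.0468 F [-0.55  0.86  0.26] grip 0.0
(np.float64(0.6396516989547878), np.float64(0.0819724159476881), 0.038, -12) -> [-0.19  0.04  4.98] rz -0.001
pad [0.6512 0.0742] long -103.6 short -15.0 sides [52. 86. 57. 86.]
```

>>> move_arm(claw=[-0.2, -0.4, -0.4, -0.4, -0.4, -0.4, -0.4, -0.4], translation=[[-0.2, 0, 1], [-0.2, 0, 2.5], [-0.2, 0, 3.7], [-0.2, 0, 4.2], [-0.2, 0, 4.6], [-0.2, 0, 4.9], [-0.2, 0, 5], [-0.2, 0, 5]], rot=[[0, 0, 0], [0, 0, 0], [0, 0, 0], [0, 0, 0], [0, 0, 0], [0, 0, 0], [0, 0, 0], [0, 0, 0]])

```text
time: 10.43
tool_pos: [0.6399, 0.0821, 0.0383]
tcp_rot: [0.0, 0.777, 0.629, 0.0]
force: [0.3, 0.4, 0.1]
opening: 0.0255
finger_force: 0.0
```

>>> move_arm(claw=[-0.7, -1, -1, -1, -1, -1], translation=[[0, 0, 0], [0, 0, 0], [0, 0, 0], [0, 0, 0], [0, 0, 0], [0, 0, 0]], rot=[[0, 0, 0], [0, 0, 0], [0, 0, 0], [0, 0, 0], [0, 0, 0], [0, 0, 0]])

```text
time: 10.93
tool_pos: [0.6403, 0.0821, 0.039]
tcp_rot: [0.0, 0.777, 0.629, 0.001]
force: [0.2, -0.1, 3.4]
opening: 0.0129
finger_force: 28.1
```

>>> move_arm(claw=[-1, -1, -1, -1, -1, -1], translation=[[0, 0, -0.5], [0, 0, -1.5], [0, 0, -3], [0, 0, -5], [0, 0, -6.5], [0, 0, -6.5]], rot=[[0, 0, 0], [0, 0, 0], [0, 0, 0], [0, 0, 0], [0, 0, 0], [0, 0, 0]])

```text
time: 11.43
tool_pos: [0.6427, 0.0822, 0.1079]
tcp_rot: [0.002, 0.777, 0.629, 0.003]
force: [-0.2, -0.2, 0.9]
opening: 0.0132
finger_force: 27.8
```

```bash
python3 - <<'E'
from h import *
plan((.4464,.0767,.10,11),(.4464,.0767,.01,11))
E
```

```text
t 11.43 tcp [0.6427 0.0822 0.1079] yaw -12.03 tilt 0.42 open 0.0132 F [-0.2  -0.24  0.87] grip 27.76383340358734
(0.4464, 0.0767, 0.1, 11) -> [ -4.63 -19.09   0.64] rz -0.402
(0.4464, 0.0767, 0.01, 11) -> [ -4.64 -19.15   9.64] rz -0.402
```

>>> move_arm(claw=[-1, -1, -1, -1, -1, -1, -1, -1, -1, -1, -1], translation=[[-0.3, -1.2, 0], [-0.8, -3.5, 0], [-1.4, -6, 0], [-2.1, -8.6, 0], [-2.7, -11.2, 0], [-3.3, -13.7, 0], [-3.9, -16.1, 0], [-4.4, -18, 0], [-4.6, -18.9, 0], [-4.6, -18.9, 1.5], [-4.6, -18.9, 3]], rot=[[0, 0, -0.03], [0, 0, -0.08], [0, 0, -0.13], [0, 0, -0.18], [0, 0, -0.24], [0, 0, -0.3], [0, 0, -0.35], [0, 0, -0.39], [0, 0, -0.4], [0, 0, -0.4], [0, 0, -0.4]])

```text
time: 12.35
tool_pos: [0.4462, 0.0765, 0.0738]
tcp_rot: [0.001, 0.637, 0.771, 0.001]
force: [-0.4, -0.2, 0.1]
opening: 0.0128
finger_force: 27.8
```

>>> move_arm(claw=[-1, -1], translation=[[0, 0, 0], [0, 0, 0]], rot=[[0, 0, 0], [0, 0, 0]])

```text
time: 12.52
tool_pos: [0.4447, 0.0764, 0.0727]
tcp_rot: [-0.001, 0.637, 0.771, -0.001]
force: [0.1, 0.1, -0.3]
opening: 0.0128
finger_force: 27.8
```

```bash
python3 - <<'E'
from h import *
M=vision.camera_model('wrist')
im=vision.capture('wrist');np.savez('w7.npz',**{k:np.array(v) for k,v in M.items()})
cv2.imwrite('pics/w7.png',cv2.resize(im[60:340,160:350],None,fx=2.1,fy=2.1,interpolation=cv2.INTER_CUBIC))
plan((.4464,.0767,.01,10.9))
E
```

```text
t 12.57 tcp [0.4456 0.0765 0.0734] yaw 10.86 tilt 0.02 open 0.0131 F [-0.3   0.8   0.29] grip 27.76022046804428
(0.4464, 0.0767, 0.01, 10.9) -> [0.01 0.08 6.34] rz -0.001
```

View pics/w7.png

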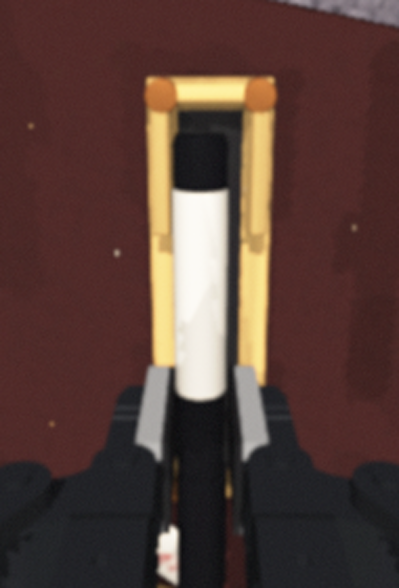

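The marker hangs straight, with its tip at crop (200,135). The tray posts are at (161,94) and (260,94), so the tray lies a few mm to the right.

```bash
python3 - <<'E'
from h import *
M=dict(np.load('w7.npz'))
f=lambda l:[((x+.5)/2.1-.5+160,(y+.5)/2.1-.5+60) for x,y in l]
a=np.radians(10.9);X=np.array([np.cos(a),np.sin(a)]);Y=np.array([-X[1],X[0]])
t=rays(M,f([(161,94),(260,94)]),.013).mean(0);m=rays(M,f([(200,134)]),.0734-.0025+.0065)[0]
print('tray end',t,'centre',t-Y*.0735,'marker tip',m,'centre',m-Y*.065,'delta along X,Y mm',1000*((t-Y*.0735)-(m-Y*.065))@np.c_[X,Y])
plan()
E
```

```text
tray end [0.43273763 0.14903025] centre [0.44663615 0.07685628] marker tip [0.43094434 0.14220645] centre [0.44323554 0.07837913] delta along X,Y mm [ 3.0512889 -2.1384106]
t 12.57 tcp [0.4456 0.0765 0.0734] yaw 10.86 tilt 0.02 open 0.0131 F [-0.3   0.8   0.29] grip 27.76022046804428
```

>>> move_arm(claw=[-1, -1, -1, -1, -1, -1, -1, -1], translation=[[-0.1, 0.25, 1], [-0.1, 0.25, 2.5], [-0.1, 0.25, 4], [-0.1, 0.25, 5], [-0.1, 0.25, 5.6], [-0.1, 0.25, 6], [-0.1, 0.25, 6.2], [-0.1, 0.25, 6.2]], rot=[[0, 0, 0], [0, 0, 0], [0, 0, 0], [0, 0, 0], [0, 0, 0], [0, 0, 0], [0, 0, 0], [0, 0, 0]])

```text
time: 13.23
tool_pos: [0.4481, 0.076, 0.0112]
tcp_rot: [0.0, 0.637, 0.771, 0.0]
force: [0.0, -0.6, 0.8]
opening: 0.0129
finger_force: 27.8
```

>>> move_arm(claw=[-1, -1, -1, -1], translation=[[0, 0, 0.1], [0, 0, 0.3], [0, 0, 0.3], [0, 0, 0.3]], rot=[[0, 0, 0], [0, 0, 0], [0, 0, 0], [0, 0, 0]])

```text
time: 13.57
tool_pos: [0.4481, 0.076, 0.0085]
tcp_rot: [0.0, 0.637, 0.771, 0.0]
force: [-0.1, -0.6, 0.5]
opening: 0.0129
finger_force: 27.8
```

>>> move_arm(claw=[-1, -1, -1, -0.5, -0.2, -0.2, -0.2, -0.2, -0.2, -0.2, -0.2, -0.2], translation=[[0, 0, 0.1], [0, 0, 0.1], [0, 0, 0.1], [0, 0, 0.1], [0, 0, 0.1], [0, 0, 0.1], [0, 0, -0.5], [0, 0, -2], [0, 0, -4.5], [0, 0, -7.5], [0, 0, -10], [0, 0, -10]], rot=[[0, 0, 0], [0, 0, 0], [0, 0, 0], [0, 0, 0], [0, 0, 0], [0, 0, 0], [0, 0, 0], [0, 0, 0], [0, 0, 0], [0, 0, 0], [0, 0, 0], [0, 0, 0]])

```text
time: 14.57
tool_pos: [0.4524, 0.0761, 0.1138]
tcp_rot: [0.004, 0.637, 0.771, 0.003]
force: [1.0, 1.1, 0.1]
opening: 0.0338
finger_force: 0.0
```

```bash
python3 - <<'E'
from h import *
im=vision.capture('wrist');s=vision.capture('scene')
o=np.hstack([im,cv2.resize(s[150:342,215:365],None,fx=2,fy=2,interpolation=cv2.INTER_CUBIC)[:384,:288]])
cv2.imwrite('pics/w8.png',o)
plan((.651,.0741,.105,-14.3),(.651,.0741,.023,-14.3))
E
```

```text
t 14.67 tcp [0.4493 0.076  0.1099] yaw 10.89 tilt 0.21 open 0.0343 F [-0.35 -0.2   0.36] grip 0.0
(0.651, 0.0741, 0.105, -14.3) -> [-4.   19.77  0.56] rz 0.44
(0.651, 0.0741, 0.023, -14.3) -> [-3.99 19.74  8.76] rz 0.44
```

View pics/w8.png

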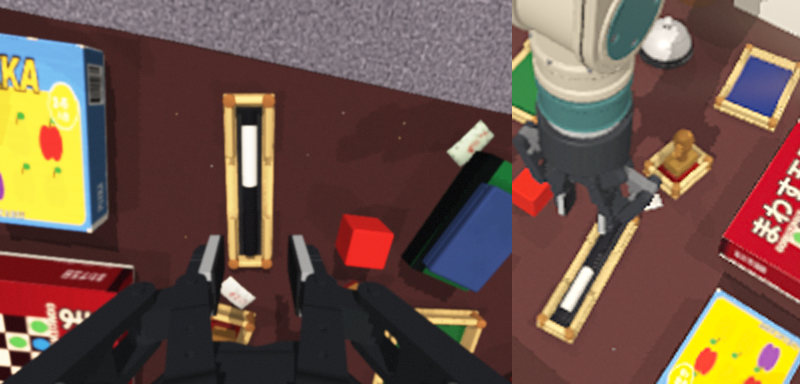

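The marker lies in the trough, at (249,185). I have one view left, so the fine checks from here are numeric. I'll refine the pad and book trays by felt segmentation.

```bash
cat >> h.py <<'E'
def felt(name,img,M,lo,hi,roi,z):
    """min-area rect of a colour region, corners projected to height z first"""
    x0,y0,x1,y1=roi;hsv=cv2.cvtColor(img,cv2.COLOR_BGR2HSV);m=cv2.inRange(hsv,lo,hi);k=np.zeros_like(m);k[y0:y1,x0:x1]=m[y0:y1,x0:x1]
    k=cv2.morphologyEx(k,cv2.MORPH_OPEN,np.ones((3,3)))
    c=max(cv2.findContours(k,cv2.RETR_EXTERNAL,cv2.CHAIN_APPROX_NONE)[0],key=cv2.contourArea).reshape(-1,2)
    w=(rays(M,c,z)*1e3).astype(np.float32);(cx,cy),(a,b),t=cv2.minAreaRect(w)
    B=cv2.boxPoints(((cx,cy),(a,b),t));e=[B[1]-B[0],B[2]-B[1]];l=max(e,key=np.linalg.norm)
    print(name,round(cx,1),round(cy,1),'size',round(min(a,b),1),round(max(a,b),1),'short axis yaw',round((np.degrees(np.arctan2(l[1],l[0]))%180)-90,1))
E
python3 - <<'E'
from h import *
S=vision.camera_model('scene');s0=cv2.imread('pics/scene0.png');s=vision.capture('scene')
B=((105,90,50),(130,255,255))
for i in(s0,s): felt('padtray',i,S,*B,(312,170,362,218),.005)
G=((45,90,40),(85,255,255))
felt('booktray scene',s0,S,*G,(198,160,262,215),.005)
felt('padtray side',cv2.imread('pics/side0.png'),vision.camera_model('side'),*B,(300,175,352,208),.005)
W=dict(np.load('w4.npz'))
W0=vision.camera_model('wrist').copy();T=np.array([[0.99999636,-0.00110192,-0.00246192,0.62377532],[-0.00181511,-0.95006928,-0.31203377,0.08001914],[-0.00199516,0.31203711,-0.95006782,0.37394166],[0,0,0,1]]);W0['cam_to_world']=T
w0=cv2.imread('pics/wrist0.png');felt('booktray wrist',w0,W0,*G,(250,170,335,290),.005)
felt('book',w0,W0,*G,(255,25,335,160),.02); felt('pad',w0,W0,*B,(240,30,330,160),.0365)
plan()
E
```

```text
padtray 436.7 -262.1 size 58.4 86.3 short axis yaw 10.6
padtray 436.5 -262.2 size 58.3 86.0 short axis yaw 10.1
booktray scene 673.4 -95.4 size 70.5 119.5 short axis yaw 7.7
padtray side 439.2 -267.6 size 56.6 62.1 short axis yaw 11.6
booktray wrist 673.0 -94.5 size 71.9 123.2 short axis yaw 7.8
book 672.7 107.7 size 41.6 57.5 short axis yaw -13.7
pad 658.5 72.0 size 34.6 85.3 short axis yaw -16.2
t 14.72 tcp [0.4479 0.076  0.1086] yaw 10.89 tilt 0.03 open 0.034 F [ 0.09  0.39 -0.6 ] grip 0.0
```

>>> move_arm(claw=[0, 0.5, 1, 1, 1, 1, 1, 1, 1, 1, 1, 1], translation=[[-0.2, 1.2, 0], [-0.7, 3.5, 0], [-1.2, 6, 0], [-1.8, 8.6, 0], [-2.3, 11.2, 0], [-2.8, 13.7, 0], [-3.3, 16.2, 0], [-3.7, 18.4, 0], [-4, 19.8, 0], [-4, 19.8, 0], [-4, 19.8, 2], [-4, 19.8, 3]], rot=[[0, 0, 0.03], [0, 0, 0.08], [0, 0, 0.14], [0, 0, 0.2], [0, 0, 0.26], [0, 0, 0.32], [0, 0, 0.38], [0, 0, 0.42], [0, 0, 0.44], [0, 0, 0.44], [0, 0, 0.44], [0, 0, 0.44]])

```text
time: 15.72
tool_pos: [0.6478, 0.074, 0.0755]
tcp_rot: [-0.001, 0.79, 0.614, -0.002]
force: [-1.4, 0.6, -0.9]
opening: 0.0857
finger_force: 0.0
```

>>> move_arm(claw=[1, 1], translation=[[0, 0, 0], [0, 0, 0]], rot=[[0, 0, 0], [0, 0, 0]])

```text
time: 15.88
tool_pos: [0.6472, 0.0741, 0.0763]
tcp_rot: [-0.002, 0.79, 0.614, -0.002]
force: [0.6, 0.7, 0.1]
opening: 0.0853
finger_force: 0.0
```

```bash
python3 - <<'E'
from h import *
M=vision.camera_model('wrist');im=vision.capture('wrist')
felt('pad',im,M,(105,90,50),(130,255,255),(150,60,350,330),.0365)
felt('book',im,M,(45,90,40),(85,255,255),(150,60,350,230),.02)
plan((.651,.0741,.0235,-14.3))
E
```

```text
pad 649.6 75.4 size 54.1 88.4 short axis yaw -15.4
book 660.6 97.6 size 59.7 84.5 short axis yaw -13.5
t 15.93 tcp [0.6485 0.0741 0.0775] yaw -14.31 tilt 0.14 open 0.0853 F [-0.29 -0.41  0.09] grip 0.0
(0.651, 0.0741, 0.0235, -14.3) -> [0.07 0.26 5.4 ] rz -0.0
```

>>> move_arm(claw=[1, 1, 1, 1, 1, 1, 0.6, 0.2, -0.2, -1, -1, -1], translation=[[0.1, 0.1, 1], [0.1, 0.1, 2.5], [0.1, 0.1, 4], [0.1, 0.1, 5], [0.1, 0.1, 5.3], [0.1, 0.1, 5.3], [0.1, 0.1, 5.3], [0.1, 0.1, 5.3], [0.1, 0.1, 5.3], [0.1, 0.1, 5.3], [0.1, 0.1, 5.3], [0.1, 0.1, 5.3]], rot=[[0, 0, 0.01], [0, 0, 0.01], [0, 0, 0.01], [0, 0, 0.01], [0, 0, 0.01], [0, 0, 0.01], [0, 0, 0.01], [0, 0, 0.01], [0, 0, 0.01], [0, 0, 0.01], [0, 0, 0.01], [0, 0, 0.01]], force=30)

```text
time: 16.93
tool_pos: [0.6524, 0.0748, 0.0267]
tcp_rot: [0.001, 0.793, 0.609, 0.001]
force: [-0.2, -0.4, 6.5]
opening: 0.053
finger_force: 32.3
```

>>> move_arm(claw=[-1, -1], translation=[[0, 0, 0], [0, 0, 0]], rot=[[0, 0, 0], [0, 0, 0]])

```text
time: 17.1
tool_pos: [0.6524, 0.0748, 0.0267]
tcp_rot: [0.001, 0.793, 0.609, 0.001]
force: [0.0, 0.4, 4.9]
opening: 0.0532
finger_force: 32.4
```

>>> move_arm(claw=[-1, -1, -1, -1, -1, -1, -1], translation=[[0, 0, -0.3], [0, 0, -0.7], [0, 0, -1.5], [0, 0, -3], [0, 0, -5], [0, 0, -7], [0, 0, -7]], rot=[[0, 0, 0], [0, 0, 0], [0, 0, 0], [0, 0, 0], [0, 0, 0], [0, 0, 0], [0, 0, 0]])

```text
time: 17.68
tool_pos: [0.6544, 0.0749, 0.1002]
tcp_rot: [0.002, 0.793, 0.609, 0.003]
force: [0.9, -0.7, 0.0]
opening: 0.0532
finger_force: 31.8
```

```bash
python3 - <<'E'
from h import *
M=vision.camera_model('wrist');im=vision.capture('wrist')
z=readout.read_state()['tool_pos'][2]-.0067+.0165
felt('pad',im,M,(105,90,50),(130,255,255),(150,60,350,330),z)
felt('book',im,M,(45,90,40),(85,255,255),(150,60,350,240),.02)
plan((.436,-.258,.11,10.5))
E
```

```text
pad 653.4 74.8 size 54.5 89.7 short axis yaw -15.4
book 665.4 117.3 size 44.2 59.8 short axis yaw 75.4
t 17.73 tcp [0.6534 0.0749 0.0983] yaw -14.9 tilt 0.32 open 0.0528 F [-0.22 -0.48 -0.61] grip 31.751412749290466
(0.436, -0.258, 0.11, 10.5) -> [-37.76 -12.45  -1.3 ] rz -0.443
```

>>> move_arm(claw=[-1, -1, -1, -1, -1, -1, -1, -1, -1, -1, -1, -1], translation=[[-0.8, -0.3, -1.5], [-2.5, -0.8, -2], [-5, -1.7, -2], [-8.5, -2.8, -2], [-12, -4, -2], [-15.5, -5.1, -2], [-19, -6.3, -2], [-22.5, -7.4, -2], [-26, -8.6, -2], [-29.5, -9.7, -2], [-33, -10.9, -2], [-35.5, -11.7, -2]], rot=[[0, 0, -0.01], [0, 0, -0.04], [0, 0, -0.08], [0, 0, -0.12], [0, 0, -0.16], [0, 0, -0.2], [0, 0, -0.25], [0, 0, -0.3], [0, 0, -0.34], [0, 0, -0.38], [0, 0, -0.42], [0, 0, -0.44]])

```text
time: 18.73
tool_pos: [0.4435, -0.2397, 0.1148]
tcp_rot: [-0.001, 0.641, 0.768, -0.001]
force: [0.0, -0.3, -0.3]
opening: 0.0527
finger_force: 31.8
```

```bash
python3 - <<'E'
from h import *
plan((.436,-.258,.1,10.5))
E
```

```text
t 18.73 tcp [ 0.4435 -0.2397  0.1148] yaw 10.33 tilt 0.16 open 0.0527 F [ 0.02 -0.27 -0.33] grip 31.788464784622192
(0.436, -0.258, 0.1, 10.5) -> [-1.67 -1.07  1.48] rz -0.003
```

>>> move_arm(claw=[-1, -1, -1, -1, -1, -1], translation=[[-1, -0.6, 0.5], [-1.6, -1, 1.5], [-1.6, -1, 2.5], [-1.6, -1, 2.5], [-1.6, -1, 2.5], [-1.6, -1, 2.5]], rot=[[0, 0, 0], [0, 0, 0], [0, 0, 0], [0, 0, 0], [0, 0, 0], [0, 0, 0]])

```text
time: 19.23
tool_pos: [0.4401, -0.2544, 0.0897]
tcp_rot: [-0.001, 0.64, 0.768, 0.0]
force: [-0.0, 0.2, 0.2]
opening: 0.0528
finger_force: 31.8
```

```bash
python3 - <<'E'
from h import *
M=vision.camera_model('wrist');im=vision.capture('wrist');cv2.imwrite('pics/w9.png',im)
np.savez('w9.npz',**{k:np.array(v) for k,v in M.items()})
print('box',rays(vision.camera_model('scene'),[(357,211),(320,265),(433,243)],.045).round(3))
# brightness profile: beech / posts / blue per row on the tray end
h=cv2.cvtColor(im,cv2.COLOR_BGR2HSV)
b=cv2.inRange(h,(105,90,40),(130,255,255));w=cv2.inRange(h,(10,40,120),(32,200,255))
for y in range(150,300,8):
    f=lambda m:(lambda x:(x.min(),x.max(),len(x)) if len(x) else None)(np.flatnonzero(m[y,150:360])+150)
    print(y,'blue',f(b),'beech',f(w))
plan((.436,-.258,.02,10.5))
E
```

```text
box [[ 0.361 -0.205]
 [ 0.353 -0.03 ]
 [ 0.184 -0.233]]
150 blue (np.int64(213), np.int64(290), 78) beech (np.int64(198), np.int64(304), 27)
158 blue (np.int64(213), np.int64(289), 77) beech (np.int64(198), np.int64(304), 28)
166 blue (np.int64(214), np.int64(289), 76) beech (np.int64(199), np.int64(304), 27)
174 blue (np.int64(209), np.int64(304), 90) beech (np.int64(200), np.int64(206), 7)
182 blue (np.int64(200), np.int64(312), 113) beech None
190 blue (np.int64(201), np.int64(311), 111) beech None
198 blue (np.int64(201), np.int64(311), 111) beech None
206 blue (np.int64(201), np.int64(310), 110) beech None
214 blue (np.int64(202), np.int64(309), 108) beech None
222 blue (np.int64(202), np.int64(309), 108) beech None
230 blue (np.int64(203), np.int64(308), 106) beech None
238 blue (np.int64(203), np.int64(308), 106) beech None
246 blue (np.int64(203), np.int64(308), 106) beech None
254 blue (np.int64(204), np.int64(308), 105) beech None
262 blue (np.int64(204), np.int64(307), 104) beech None
270 blue (np.int64(205), np.int64(307), 103) beech None
278 blue (np.int64(205), np.int64(306), 102) beech None
286 blue (np.int64(207), np.int64(305), 99) beech None
294 blue (np.int64(207), np.int64(304), 98) beech None
t 19.28 tcp [ 0.4404 -0.2547  0.0901] yaw 10.42 tilt 0.03 open 0.0528 F [-0.22  0.46 -1.1 ] grip 31.774515509605408
(0.436, -0.258, 0.02, 10.5) -> [-0.25 -0.49  7.01] rz -0.001
```

```bash
python3 - <<'E'
from h import *
M=dict(np.load('w9.npz'));im=cv2.imread('pics/w9.png');h=cv2.cvtColor(im,cv2.COLOR_BGR2HSV)
w=cv2.inRange(h,(10,40,120),(32,200,255));b=cv2.inRange(h,(105,90,40),(130,255,255))
c=[np.flatnonzero(w[:200,x]) for x in(235,251,265)];print([(v.min(),v.max()) for v in c])
bb=[np.flatnonzero(b[:200,x]) for x in(235,251,265)];print([(v.min(),v.max()) for v in bb])
print('HSV V col 251',h[100:200:3,251].tolist())
a=np.radians(10.45);X=np.array([np.cos(a),np.sin(a)]);Y=np.array([-X[1],X[0]]);tcp=np.array([.4404,-.2547])
def loc(n,p,z): print(n,(1000*(rays(M,p,z)-tcp)@np.c_[X,Y]).round(1))
top=.0901-.0067+.0165
loc('felt sides',[(213,158),(289,158)],.005);loc('rim outer',[(198,158),(304,158)],.014)
loc('pad sides',[(201,198),(311,198),(203,246),(308,246)],top)
loc('pad far rows',[(251,176),(251,180)],top)
loc('felt far end/outer rim',[(251,bb[1].min()),],.005);loc('outer',[(251,c[1].min())],.014)
E
```

```text
[(np.int64(131), np.int64(145)), (np.int64(131), np.int64(145)), (np.int64(132), np.int64(145))]
[(np.int64(147), np.int64(199)), (np.int64(147), np.int64(199)), (np.int64(147), np.int64(199))]
HSV V col 251 [[1, 125, 104], [1, 124, 101], [1, 124, 101], [2, 124, 99], [1, 125, 102], [2, 126, 103], [1, 121, 99], [2, 126, 95], [1, 115, 93], [1, 117, 94], [2, 122, 86], [22, 114, 246], [25, 96, 253], [28, 67, 255], [26, 85, 255], [16, 115, 167], [114, 183, 103], [114, 189, 100], [114, 190, 110], [114, 190, 145], [114, 190, 146], [114, 188, 145], [114, 187, 146], [114, 189, 146], [114, 171, 136], [113, 141, 119], [112, 139, 130], [112, 136, 172], [112, 142, 154], [112, 143, 153], [112, 142, 154], [112, 143, 153], [112, 141, 154], [113, 141, 137]]
felt sides [[-34.8  32.9]
 [ 25.   32.7]]
rim outer [[-44.8  34.8]
 [ 35.3  34.6]]
pad sides [[-27.4  33.1]
 [ 25.4  33. ]
 [-27.9   7.3]
 [ 25.3   7.1]]
pad far rows [[-3.3 44. ]
 [-3.3 42. ]]
felt far end/outer rim [[-4.8 41.5]]
outer [[-4.6 54.8]]
```

>>> move_arm(claw=[-1, -1, -1, -1, -1, -1, -1, -1, -1, -1], translation=[[-0.38, -0.36, 0.5], [-0.38, -0.36, 2], [-0.38, -0.36, 3.5], [-0.38, -0.36, 5], [-0.38, -0.36, 6], [-0.38, -0.36, 6.6], [-0.38, -0.36, 7], [-0.38, -0.36, 7.2], [-0.38, -0.36, 7.2], [-0.38, -0.36, 7.2]], rot=[[0, 0, 0], [0, 0, 0], [0, 0, 0], [0, 0, 0], [0, 0, 0], [0, 0, 0], [0, 0, 0], [0, 0, 0], [0, 0, 0], [0, 0, 0]])

```text
time: 20.12
tool_pos: [0.4375, -0.2605, 0.0188]
tcp_rot: [0.001, 0.641, 0.768, 0.0]
force: [0.3, -0.0, 0.1]
opening: 0.0532
finger_force: 31.8
```

>>> move_arm(claw=[-1, -1, -1, -1], translation=[[0, 0, 0.2], [0, 0, 0.4], [0, 0, 0.4], [0, 0, 0.4]], rot=[[0, 0, 0], [0, 0, 0], [0, 0, 0], [0, 0, 0]])

```text
time: 20.45
tool_pos: [0.437, -0.2601, 0.0144]
tcp_rot: [-0.0, 0.641, 0.768, -0.0]
force: [0.7, -0.2, -0.8]
opening: 0.0533
finger_force: 31.8
```

>>> move_arm(claw=[-1, -1, -1, -1], translation=[[0, 0, 0.1], [0, 0, 0.25], [0, 0, 0.25], [0, 0, 0.25]], rot=[[0, 0, 0], [0, 0, 0], [0, 0, 0], [0, 0, 0]])

```text
time: 20.78
tool_pos: [0.4369, -0.2601, 0.0117]
tcp_rot: [-0.0, 0.641, 0.768, -0.0]
force: [0.4, 0.7, -0.6]
opening: 0.0527
finger_force: 31.8
```

>>> move_arm(claw=[-1, -1, -1, -1], translation=[[0, 0, 0.1], [0, 0, 0.2], [0, 0, 0.2], [0, 0, 0.2]], rot=[[0, 0, 0], [0, 0, 0], [0, 0, 0], [0, 0, 0]])

```text
time: 21.12
tool_pos: [0.437, -0.2601, 0.0116]
tcp_rot: [-0.0, 0.641, 0.768, -0.0]
force: [-4.4, 3.6, 15.2]
opening: 0.0528
finger_force: 33.3
```

Contact came at 0.0116, just as predicted. I'll ease off, release and lift.

>>> move_arm(claw=[-1, -1, 0.4, 0.6, 0.6, 0.6, 0.6, 0.6, 0.6, 0.6, 0.6, 0.6], translation=[[0, 0, -0.15], [0, 0, -0.15], [0, 0, -0.15], [0, 0, -0.15], [0, 0, -0.15], [0, 0, -0.15], [0, 0, -1], [0, 0, -3], [0, 0, -5], [0, 0, -8], [0, 0, -11], [0, 0, -12]], rot=[[0, 0, 0], [0, 0, 0], [0, 0, 0], [0, 0, 0], [0, 0, 0], [0, 0, 0], [0, 0, 0], [0, 0, 0], [0, 0, 0], [0, 0, 0], [0, 0, 0], [0, 0, 0]])

```text
time: 22.12
tool_pos: [0.4394, -0.2619, 0.1348]
tcp_rot: [0.004, 0.641, 0.768, 0.0]
force: [-0.0, 0.1, 0.5]
opening: 0.0683
finger_force: 0.0
```

```bash
python3 - <<'E'
from h import *
s=vision.capture('scene');S=vision.camera_model('scene');M=vision.camera_model('wrist');im=vision.capture('wrist');cv2.imwrite('pics/w10.png',im);cv2.imwrite('pics/s10.png',s)
B=((105,90,40),(130,255,255))
felt('pad(scene,+felt)',s,S,*B,(312,165,362,218),.0215)
felt('pad wrist',im,M,*B,(150,120,350,330),.0215)
G=((45,90,40),(85,255,255))
felt('book scene',s,S,*G,(150,205,215,260),.02)
plan((.6544,.0809,.13,-13.6))
E
```

```text
pad(scene,+felt) 432.9 -253.3 size 55.9 95.6 short axis yaw 11.8
pad wrist 435.9 -257.4 size 56.5 90.4 short axis yaw 10.1
book scene 670.3 127.1 size 27.7 53.6 short axis yaw 81.7
t 22.22 tcp [ 0.439  -0.2617  0.1329] yaw 10.32 tilt 0.37 open 0.0687 F [ 0.26  1.06 -0.14] grip 0.0
(0.6544, 0.0809, 0.13, -13.6) -> [29.85 27.32  0.26] rz 0.417
```

The pad is seated in its tray. Now the book.

>>> move_arm(claw=[0.8, 1, 1, 1, 1, 1, 1, 1, 1, 1, 1, 1], translation=[[1, 1, 0], [3, 2.8, 0], [5.5, 5, 0], [8, 7.3, 0], [10.5, 9.6, 0], [13, 11.9, 0], [15.5, 14.2, 0], [18, 16.5, 0], [20.5, 18.8, 0], [23, 21, 0], [25.5, 23.3, 0], [28, 25.6, 0]], rot=[[0, 0, 0.02], [0, 0, 0.05], [0, 0, 0.09], [0, 0, 0.13], [0, 0, 0.17], [0, 0, 0.21], [0, 0, 0.25], [0, 0, 0.29], [0, 0, 0.33], [0, 0, 0.37], [0, 0, 0.4], [0, 0, 0.42]])

```text
time: 23.22
tool_pos: [0.6377, 0.0628, 0.1273]
tcp_rot: [-0.001, 0.787, 0.617, -0.002]
force: [0.3, 0.3, 0.7]
opening: 0.0853
finger_force: 0.0
```

>>> move_arm(claw=[1, 1, 1, 1, 1, 1, 1], translation=[[1.2, 1, 0], [1.8, 1.7, 0], [1.8, 1.7, 2], [1.8, 1.7, 4], [1.8, 1.7, 5], [1.8, 1.7, 5], [1.8, 1.7, 5]], rot=[[0, 0, 0], [0, 0, 0], [0, 0, 0], [0, 0, 0], [0, 0, 0], [0, 0, 0], [0, 0, 0]])

```text
time: 23.8
tool_pos: [0.658, 0.074, 0.0783]
tcp_rot: [-0.001, 0.787, 0.617, -0.001]
force: [-0.5, -0.2, 0.6]
opening: 0.0855
finger_force: 0.0
```

```bash
python3 - <<'E'
from h import *
M=vision.camera_model('wrist');im=vision.capture('wrist');cv2.imwrite('pics/w11.png',im)
h=cv2.cvtColor(im,cv2.COLOR_BGR2HSV)
np.savez('w11.npz',**{k:np.array(v) for k,v in M.items()})
g=cv2.inRange(h,(45,60,30),(90,255,255))
d=cv2.inRange(h,(0,0,0),(179,255,40))
for y in range(90,290,12):
    f=lambda m:(lambda x:(int(x.min()),int(x.max()),len(x)) if len(x) else None)(np.flatnonzero(m[y,170:345])+170)
    print(y,f(g),f(d))
plan((.6544,.0809,.007,-13.6))
E
```

```text
90 None None
102 None None
114 None None
126 (216, 296, 81) (200, 215, 16)
138 (217, 296, 80) (201, 216, 16)
150 (217, 296, 80) (201, 216, 16)
162 (218, 295, 19) (202, 217, 16)
174 (218, 295, 19) (202, 217, 16)
186 (219, 294, 19) (203, 218, 16)
198 (219, 293, 18) (204, 218, 15)
210 (219, 293, 19) (205, 219, 15)
222 (220, 292, 17) (205, 219, 15)
234 (220, 292, 18) (206, 219, 14)
246 (221, 291, 71) (207, 220, 14)
258 (221, 291, 71) (207, 344, 15)
270 (222, 290, 69) (170, 344, 17)
282 None (170, 344, 3)
t 23.85 tcp [0.6592 0.074  0.0797] yaw -13.79 tilt 0.05 open 0.0854 F [-0.57 -0.19 -0.72] grip 0.0
(0.6544, 0.0809, 0.007, -13.6) -> [ 0.55 -0.62  7.27] rz -0.003
```

```bash
python3 - <<'E'
from h import *
M=dict(np.load('w11.npz'));h=cv2.cvtColor(cv2.imread('pics/w11.png'),cv2.COLOR_BGR2HSV);g=cv2.inRange(h,(45,60,30),(90,255,255))
r=[np.flatnonzero(g[:300,x]) for x in(235,255,280)];print([(v.min(),v.max()) for v in r])
y0=min(v.min() for v in r);y1=max(v.max() for v in r)
quad('book',M,[(200,y0),(297,y0),(290,y1+1),(207,y1+1)],.02)
E
```

```text
[(np.int64(116), np.int64(271)), (np.int64(116), np.int64(271)), (np.int64(116), np.int64(271))]
book [0.6532 0.0811] long -104.3 short -13.8 sides [ 65. 120.  66. 120.]
```

>>> move_arm(claw=[1, 1, 1, 1, 1, 1, 1, 1, 1, 1], translation=[[0.55, -0.7, 0], [0.55, -0.7, 0.5], [0.55, -0.7, 2], [0.55, -0.7, 4], [0.55, -0.7, 5.5], [0.55, -0.7, 6.4], [0.55, -0.7, 6.9], [0.55, -0.7, 7.1], [0.55, -0.7, 7.1], [0.55, -0.7, 7.1]], rot=[[0, 0, 0], [0, 0, 0], [0, 0, 0], [0, 0, 0], [0, 0, 0], [0, 0, 0], [0, 0, 0], [0, 0, 0], [0, 0, 0], [0, 0, 0]])

```text
time: 24.68
tool_pos: [0.6549, 0.0817, 0.0098]
tcp_rot: [0.001, 0.787, 0.617, 0.001]
force: [0.2, 0.4, 0.3]
opening: 0.0855
finger_force: 0.0
```

>>> move_arm(claw=[0.7, 0.4, 0, -1, -1, -1, -1, -1], translation=[[0, 0, 0], [0, 0, 0], [0, 0, 0], [0, 0, 0], [0, 0, 0], [0, 0, 0], [0, 0, 0], [0, 0, 0]], rot=[[0, 0, 0], [0, 0, 0], [0, 0, 0], [0, 0, 0], [0, 0, 0], [0, 0, 0], [0, 0, 0], [0, 0, 0]], force=50)

```text
time: 25.35
tool_pos: [0.6551, 0.0817, 0.0105]
tcp_rot: [0.001, 0.787, 0.617, 0.001]
force: [0.0, 0.4, 4.8]
opening: 0.0636
finger_force: 54.1
```

>>> move_arm(claw=[-1, -1, -1, -1, -1, -1, -1, -1], translation=[[0, 0, -0.3], [0, 0, -1], [0, 0, -2], [0, 0, -4], [0, 0, -6], [0, 0, -8], [0, 0, -8], [0, 0, -8]], rot=[[0, 0, 0], [0, 0, 0], [0, 0, 0], [0, 0, 0], [0, 0, 0], [0, 0, 0], [0, 0, 0], [0, 0, 0]])

```text
time: 26.02
tool_pos: [0.6555, 0.0817, 0.0906]
tcp_rot: [0.001, 0.787, 0.617, 0.002]
force: [-0.5, 0.8, -3.5]
opening: 0.0636
finger_force: 55.9
```

```bash
python3 - <<'E'
from h import *
M=vision.camera_model('wrist');im=vision.capture('wrist');cv2.imwrite('pics/w12.png',im)
h=cv2.cvtColor(im,cv2.COLOR_BGR2HSV);g=cv2.inRange(h,(45,60,30),(90,255,255))
z=readout.read_state()['tool_pos'][2]+.0095
felt('held book (green)',im,M,(45,60,30),(90,255,255),(150,20,360,300),z)
r=np.flatnonzero(g[:300,245]);print(r.min(),r.max(),rays(M,[(245,r.min())],z))
plan((.6732,-.0940,.1,7.3))
E
```

```text
held book (green) 660.9 97.1 size 62.5 88.0 short axis yaw -13.7
139 194 [[0.66429536 0.14150956]]
t 26.07 tcp [0.654  0.0816 0.0888] yaw -13.76 tilt 0.02 open 0.0634 F [-0.1  -0.34 -3.73] grip 55.941081047058105
(0.6732, -0.094, 0.1, 7.3) -> [-16.6    6.04  -1.12] rz -0.367
```

>>> move_arm(claw=[-1, -1, -1, -1, -1, -1, -1, -1, -1, -1, -1, -1], translation=[[-0.5, 0.2, 0], [-1.5, 0.6, 0], [-3.2, 1.2, 0], [-5.2, 1.9, 0], [-7.2, 2.6, 0], [-9.2, 3.3, 0], [-11.2, 4.1, 0], [-13.2, 4.8, 0], [-15, 5.5, 0], [-16.2, 5.9, 0], [-16.6, 6, 0], [-16.6, 6, 0]], rot=[[0, 0, -0.01], [0, 0, -0.04], [0, 0, -0.08], [0, 0, -0.12], [0, 0, -0.16], [0, 0, -0.2], [0, 0, -0.24], [0, 0, -0.28], [0, 0, -0.32], [0, 0, -0.35], [0, 0, -0.37], [0, 0, -0.37]])

```text
time: 27.07
tool_pos: [0.6715, -0.0955, 0.0866]
tcp_rot: [-0.001, 0.66, 0.751, -0.001]
force: [0.5, -0.3, -4.0]
opening: 0.0632
finger_force: 55.9
```

>>> move_arm(claw=[-1, -1, -1], translation=[[0, 0, 0.5], [0, 0, 1], [0, 0, 1]], rot=[[0, 0, 0], [0, 0, 0], [0, 0, 0]])

```text
time: 27.32
tool_pos: [0.6711, -0.0929, 0.0764]
tcp_rot: [-0.002, 0.659, 0.752, -0.001]
force: [-0.3, 0.4, -3.8]
opening: 0.0638
finger_force: 55.9
```

```bash
python3 - <<'E'
from h import *
st=readout.read_state()
M=vision.camera_model('wrist');im=vision.capture('wrist');cv2.imwrite('pics/w13.png',im);np.savez('w13.npz',**{k:np.array(v) for k,v in M.items()})
cv2.imwrite('pics/w13c.png',cv2.resize(im[40:290,110:400],None,fx=2.4,fy=2.4,interpolation=cv2.INTER_CUBIC))
plan((.6733,-.0940,.0155,7.3))
T=np.array([[0.99999636,-0.00110192,-0.00246192,0.62377532],[-0.00181511,-0.95006928,-0.31203377,0.08001914],[-0.00199516,0.31203711,-0.95006782,0.37394166],[0,0,0,1]]);M0=dict(M);M0['cam_to_world']=T
print('car',rays(M0,[(366,240),(380,262),(372,218)],.02))
E
```

```text
t 27.37 tcp [ 0.6714 -0.0929  0.077 ] yaw 7.49 tilt 0.19 open 0.0633 F [-0.53 -0.17 -2.65] grip 55.93190610408783
(0.6733, -0.094, 0.0155, 7.3) -> [-0.15  0.19  6.15] rz 0.003
car [[ 0.76992275 -0.10530074]
 [ 0.79296762 -0.13889642]
 [ 0.77406528 -0.07343392]]
```

View pics/w13c.png

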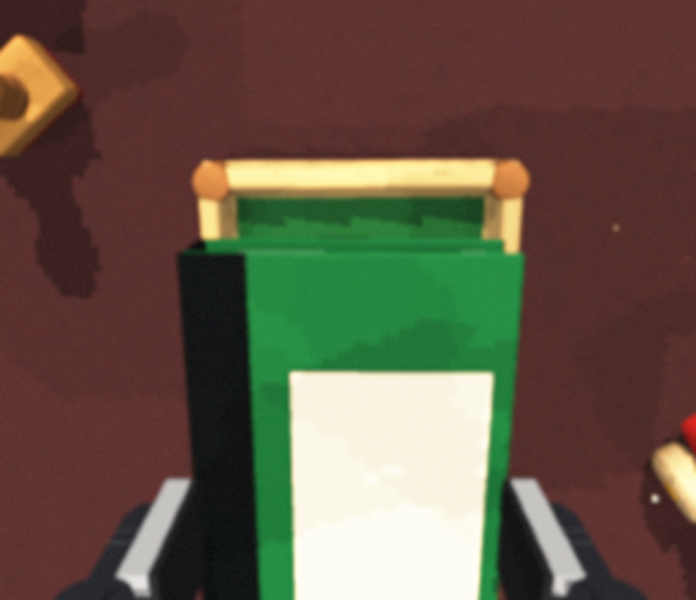

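The book hangs level over its tray. Its far top corners are at crop (180,252) and (524,254), and the tray posts at (210,180) and (511,180).

```bash
python3 - <<'E'
from h import *
M=dict(np.load('w13.npz'))
f=lambda l:[((x+.5)/2.4-.5+110,(y+.5)/2.4-.5+40) for x,y in l]
a=np.radians(7.4);X=np.array([np.cos(a),np.sin(a)]);Y=np.array([-X[1],X[0]]);tcp=np.array([.6714,-.0929])
p=(1000*(rays(M,f([(210,180),(511,180)]),.015)-tcp)@np.c_[X,Y]);b=(1000*(rays(M,f([(180,252),(524,254)]),.0865)-tcp)@np.c_[X,Y])
print(p,b);print('tray c',p.mean(0)-[0,69],'book c',b.mean(0)-[0,59])
E
```

```text
[[-40.96565727  66.96859401]
 [ 43.65758587  66.95276291]] [[-33.42443292  58.26804493]
 [ 31.61171838  57.9005651 ]]
tray c [ 1.3459643  -2.03932154] book c [-0.90635727 -0.91569499]
```

>>> move_arm(claw=[-1, -1, -1, -1, -1, -1, -1, -1, -1], translation=[[-0.1, 0.2, 0.5], [-0.1, 0.2, 1.5], [-0.1, 0.2, 3], [-0.1, 0.2, 4.2], [-0.1, 0.2, 5], [-0.1, 0.2, 5.4], [-0.1, 0.2, 5.6], [-0.1, 0.2, 5.6], [-0.1, 0.2, 5.6]], rot=[[0, 0, 0], [0, 0, 0], [0, 0, 0], [0, 0, 0], [0, 0, 0], [0, 0, 0], [0, 0, 0], [0, 0, 0], [0, 0, 0]])

```text
time: 28.12
tool_pos: [0.6755, -0.0947, 0.0233]
tcp_rot: [0.0, 0.66, 0.752, 0.0]
force: [0.5, 0.4, -3.5]
opening: 0.0638
finger_force: 55.9
```

>>> move_arm(claw=[-1, -1, -1, -1], translation=[[0, 0, 0.15], [0, 0, 0.3], [0, 0, 0.3], [0, 0, 0.3]], rot=[[0, 0, 0], [0, 0, 0], [0, 0, 0], [0, 0, 0]])

```text
time: 28.45
tool_pos: [0.675, -0.0946, 0.02]
tcp_rot: [0.0, 0.66, 0.752, 0.0]
force: [-0.2, 0.1, -3.2]
opening: 0.0636
finger_force: 55.9
```

>>> move_arm(claw=[-1, -1, -1, -1], translation=[[0, 0, 0.15], [0, 0, 0.35], [0, 0, 0.35], [0, 0, 0.35]], rot=[[0, 0, 0], [0, 0, 0], [0, 0, 0], [0, 0, 0]])

```text
time: 28.78
tool_pos: [0.6747, -0.0945, 0.016]
tcp_rot: [-0.0, 0.66, 0.752, -0.0]
force: [0.9, 0.4, -2.6]
opening: 0.0633
finger_force: 55.9
```

>>> move_arm(claw=[-1, -1, -1], translation=[[0, 0, 0.1], [0, 0, 0.1], [0, 0, 0.1]], rot=[[0, 0, 0], [0, 0, 0], [0, 0, 0]])

```text
time: 29.03
tool_pos: [0.675, -0.0946, 0.0157]
tcp_rot: [0.0, 0.66, 0.752, 0.0]
force: [-1.4, -0.6, -0.3]
opening: 0.0638
finger_force: 56.3
```

>>> move_arm(claw=[-1, 0.7, 0.8, 0.8, 0.8, 0.8, 0.8, 0.8, 0.8, 0.8, 0.8, 0.8], translation=[[0, 0, 0.05], [0, 0, 0.05], [0, 0, 0], [0, 0, 0], [0, 0, 0], [0, 0, -0.5], [0, 0, -2], [0, 0, -4], [0, 0, -7], [0, 0, -10], [0, 0, -13], [0, 0, -13]], rot=[[0, 0, 0], [0, 0, 0], [0, 0, 0], [0, 0, 0], [0, 0, 0], [0, 0, 0], [0, 0, 0], [0, 0, 0], [0, 0, 0], [0, 0, 0], [0, 0, 0], [0, 0, 0]])

```text
time: 30.03
tool_pos: [0.6799, -0.0957, 0.1538]
tcp_rot: [0.006, 0.66, 0.752, 0.003]
force: [0.9, -0.9, 2.2]
opening: 0.0766
finger_force: 0.0
```

>>> move_arm(claw=[0.8, 0.8, 0.8, 0.8, 0.8], translation=[[0, 0, -3], [0, 0, -6], [0, 0, -8], [0, 0, -8], [0, 0, -8]], rot=[[0, 0, 0], [0, 0, 0], [0, 0, 0], [0, 0, 0], [0, 0, 0]])

```text
time: 30.45
tool_pos: [0.6763, -0.0949, 0.2276]
tcp_rot: [0.002, 0.66, 0.752, 0.001]
force: [-0.1, 0.9, -0.8]
opening: 0.0767
finger_force: 0.0
```

```bash
python3 - <<'E'
from h import *
M=vision.camera_model('wrist');im=vision.capture('wrist');s=vision.capture('scene');d=vision.capture('side')
a=im; b=cv2.resize(s[150:330,130:370],(400,300),interpolation=cv2.INTER_CUBIC)
a=cv2.resize(im,(400,300));c=cv2.resize(d[170:300,110:360],(800,300),interpolation=cv2.INTER_CUBIC)
cv2.imwrite('pics/fin.png',np.vstack([np.hstack([a,b]),c[:, :800]]))
cv2.imwrite('pics/wf.png',im);np.savez('wf.npz',**{k:np.array(v) for k,v in M.items()})
# marker's white band / bystander block
felt('block top',im,M,(0,150,120),(6,255,255),(100,0,250,140),.035)
felt('book green',im,M,(45,60,30),(90,255,255),(150,60,360,330),.025)
felt('block scene',s,vision.camera_model('scene'),(0,170,150),(6,255,255),(205,225,245,262),.0175)
felt('block scene0',cv2.imread('pics/scene0.png'),vision.camera_model('scene'),(0,170,150),(6,255,255),(205,225,245,262),.0175)
felt('bell x',s,vision.camera_model('scene'),(0,0,150),(179,60,255),(275,150,310,188),.04)
felt('bell0',cv2.imread('pics/scene0.png'),vision.camera_model('scene'),(0,0,150),(179,60,255),(275,150,310,188),.04)
plan()
E
```

```text
block top 558.9 44.1 size 33.5 42.9 short axis yaw -87.0
book green 729.3 -277.3 size 118.2 203.6 short axis yaw -82.9
block scene 556.9 48.7 size 49.0 49.9 short axis yaw -87.0
block scene0 556.9 48.7 size 49.0 49.9 short axis yaw -87.0
bell x 564.8 -225.7 size 60.7 74.0 short axis yaw 36.5
bell0 564.8 -225.7 size 60.7 74.0 short axis yaw 36.5
t 30.6 tcp [ 0.6739 -0.0944  0.2236] yaw 7.45 tilt 0.17 open 0.0771 F [-0.3   0.17 -0.3 ] grip 0.0
```

View pics/fin.png

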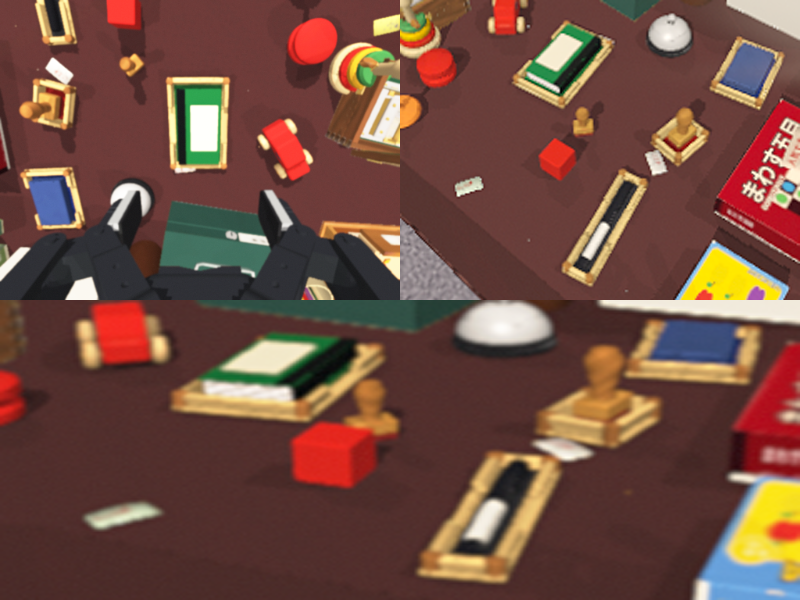

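All four things sit flat in their trays, and the bell and block have not moved. I'll do one numeric check of the stamp's seat and then hand in.

```bash
python3 - <<'E'
from h import *
from workcell import bot
k=rays(vision.camera_model('scene'),[((684-400)*.6+130,118*.6+150)],.055+.005)[0]
print(k); ok=np.linalg.norm(k-[.4482,-.0885])<.009
if ok: print(bot.sign_off())
E
```

```text
[ 0.44492997 -0.08830157]
the job is handed in; nothing more can be done
None
```

The job is handed in: in the last pictures the stamp, marker, ink pad and receipt book each sit flat in their own tray, and the call bell and red block have not moved; I have not seen the judge's verdict.

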